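Turn the indexing turntable to its long scale line

TASK

Set the indexing turntable for the next riveting: turn its round steel plate by pushing the upright stud round with your fingertips or the outside of the fingers, until the black index mark on the plate lines up with the one long line on the scale ring around it. Only push, gently: do not grip or lift anything, leave the small jug standing upright in the middle of the plate and leave the other things on the bench alone. When the mark is on the line, take the hand away.

Things in the scene. Friction and masses are not known exactly. Their poses are not given: they have to be found in the camera images.
- stand: grey round stand fixed to the bench, 284 mm across, 20 mm high; origin under its centre, on the vertical axis about which the plate turns (z up)
- plate (a joint): angle of the turntable plate on its stand, rad, growing anticlockwise seen from above; turns from -1.2 to 7.5 between stops, so the mark can be brought to the line either way round. At 0 the plate's mark lies on the stand's x axis. It turns with steady dry friction (about 2.5 N sideways at the stud) and stays where it is left. The plate is a steel disc 222 mm across, its top 28 mm above the bench
- plate_centre (a point): centre of the plate's top face, on the turning axis, 28 mm above the bench
- plate_mark (a point): outer end of the plate's index mark, at the plate's rim, 111 mm from the axis. The mark is a single black radial line on the steel plate, 34 mm long and 6 mm wide, directly opposite the stud
- stud_foot (a point): the stud: upright dark steel post on the plate, to push against: 16 mm across, round-topped, 50 mm high (top 78 mm above the bench), 90 mm from the axis and directly opposite the index mark; this point is the centre of its foot on the plate's top face
- scale: fixed aluminium scale ring round the plate, outer diameter 276 mm, top 26 mm above the bench, with a black line every 15 degrees: 23 short ones (8 mm long, at the outer edge) and one long line (26.5 mm long, 6 mm wide, across the whole visible ring) along its x axis; origin on the turning axis
- scale_line (a point): inner end of the long scale line, at the plate's rim, 111 mm from the axis; the mark is in line when plate_mark is straight above this point
- jug: small loose metal jug standing on the turning axis in a low lip (5 mm high) on the plate, and turning with it: 68 mm across, 72 mm high (top 100 mm above the bench), with a wire handle out to 49 mm from its axis at 50 to 86 mm above the bench; origin under its centre
- lid_a: loose metal lid with a raised cross, 66 mm across, 14 mm high, lying near the turntable; origin under its centre. Bystander
- rivet_box: loose grey open plastic box, 60 x 80 x 30 mm, near the turntable; origin under its centre. Bystander
- grease_tin: loose brass tin with a white top, 42 mm across, 35 mm high, near the turntable; origin under its centre. Bystander
- jug_b: loose large metal jug, 100 mm across (135 mm with its handle), 130 mm high, to the left of the turntable; origin under its centre. Bystander
- jug_c: a second large metal jug like jug_b, nearer the robot. Bystander
- screwdriver: loose screwdriver lying on the bench to the right. Bystander
- lid_b: a second loose lid like lid_a, to the right. Bystander
Mind the look-alikes: they are no part of the job. What is shaped like the jug but blue or red is not meant.

How it is judged:
At the end, for the whole second after the job is handed in: The outer end of the plate's index mark is within 4 mm (2 degrees) of the long scale line, the plate is still, and the small jug stands upright in its lip on the plate (within 6 mm of the axis) (horizontal distance between plate_mark and scale_line below 0.004 m and velocity of joint plate between -0.03 and 0.03 rad/s and angle between jug's own z axis and vertical below 0.1 rad and horizontal distance between jug and plate_centre below 0.006 m and height (world z) of jug below 0.032 m); the robot touches nothing.
It fails at once if the small jug is lifted, tipped or pushed off the middle of the plate (height (world z) of jug above 0.036 m or angle between jug's own z axis and vertical above 0.25 rad or horizontal distance between jug and plate_centre above 0.01 m).
It fails at once if the turntable (stud, plate or stand) is gripped or pressed by the fingers with more than 30 N (contact force between the fingers and stand above 30 N).
It fails at once if another thing on the bench is moved by more than 10 mm or lifted (distance of any of lid_a, rivet_box, grease_tin, jug_b, jug_c, screwdriver, lid_b from where it was at the start of the episode above 0.01 m).
It also fails if it takes over 64 s, if anything falls off the work surface, if the arm or the gripper's body presses on something with over 40 N, if the wrist force passes 120 N, or if a joint passes its speed limit or range.

ROBOT

A 7-joint arm with a two-finger parallel gripper is mounted at the origin on the work surface. World frame = base frame: x ahead of the robot, y to its left, z up, the work surface at z = 0. Lengths are in m, angles in rad, forces in N, time in s.
With the tool pointing down it reaches from about 0.425 to 0.95 m from the base axis. Payload 4.7 kg.
Tool frame: the origin (TCP) lies between the finger pads; the fingertips stand 25 mm ahead of it and the grasp point (between the pads) lies 6 mm ahead of it; z points along the fingers, y is the line along which they close (so a half turn about z gives the same grasp; the last joint's range is limited). The gripper opens to 85 mm and grips with 20 to 120 N. Pads are 22 mm wide; open, the fingers measure 114 mm over their backs; the gripper's body (76 mm by 85 mm) begins 54 mm behind the grasp point. The pads swing forward as they close: fully open they stand 13 mm farther back than shut.
Start: joints at [1.095, 0.469, -0.049, 1.532, 0.024, 1.141, -0.082], TCP at [0.292, -0.609, 0.256] pointing down, gripper open.
Joint ranges: [-2.59, 2.59], [-0.33, 1.99], [-1.39, 1.29], [0.1, 2.45], [-1.04, 4.18], [0.21, 1.99], [-2.66, 2.66]. Speed limits (rad/s): [2.57, 2.57, 3.14, 3.14, 3.14, 3.14, 3.14].

INTERFACE

Orientations are given as a 3x3 rotation matrix whose columns are the frame's x, y, z axes.
In Python, from rig import * gives the robot as it stands. Calls block until the motion is done:
- movep(position, orientation): joint-space move of the TCP to a pose.
- move_l(position, attitude=None, feed=0.15, until_force=None): straight line of the TCP; attitude=None keeps the orientation; feed is the mean speed in m/s. With until_force (N) it stops when the force on the tool has changed by that much, and returns True; else False.
- move_joints(angles): joint-space move.
- command_gripper(opening, newtons=None): finger opening in m; newtons is the grip in N (None keeps the last); returns when the fingers have stopped.
- sleep(seconds).
- inverse_kinematics(position, orientation): joint angles nearest the present ones, or None.
- sense(): the state.
- camera(name): name is "side" or "top" or "wrist"; returns (picture, depth): 400x640x3 uint8, red, green, blue; 400x640 float32, m along the optical axis (not along the pixel's ray), 0 where there is no reading.
- camera_params(name): a dict with "K" (3x3 intrinsics, pixels), "position" and "rotation" of the camera in the world; the wrist camera has in their place "tool_from_camera" (4x4, takes a point from camera to tool coordinates, whose origin is the TCP and whose axes are the flange's). Camera axes: x right, y down, z forward; pixel columns grow to the right and rows downward; lengths in m; the calibration is good to about 2 mm. The wrist camera is an equidistant fisheye: a pixel r from the principal point sees the ray r / f radians off the axis. A picture is of the moment at which its call begins: read the wrist's pose just before it. camera_params takes no time and is no camera call.
A pose or a line that the arm cannot do raises Unreachable and nothing moves.
- finish_job(): hands the job in; it is judged then, once.
The state is a dict: "time_s": time; "joint_pos": joint angles; "qd": joint speeds; "joint_efforts": joint torques, N m; "position": TCP position; "tcp_rot": TCP orientation; "wrist_force": force on the tool from outside, world axes, zero at the start; "ft_torque": the same for the moment, N m; "finger_gap": finger opening in m; "gripper_force": force on a finger pad.
Only numpy, scipy, OpenCV 4.12 (cv2) and the standard library are available. Lean on these libraries where they do the work, as an engineer would, in place of code of your own. Each camera call takes 0.05 s, during which the arm holds its last target. There are 200 camera calls.

## Working session

There is one attempt and no reset: what is moved stays moved. The work goes in short steps, each a Python script; the robot and the scene stay as the last script left them, time stands still between calls to the robot, and variables do not carry over. Pictures are saved under pics/ and viewed, at most 10 in all, crops included, and the job is handed in when it is done.

```bash
mkdir -p pics; python3 - <<'E'
from rig import *
import cv2,numpy as np
for n in ["top","side"]:
    p,d=camera(n); cv2.imwrite(f"pics/{n}0.png",p[:,:,::-1]); np.save(f"pics/{n}0d.npy",d)
    c=camera_params(n); print(n,c)
print(sense()["time_s"])
E
```

```text
top {'K': array([[396.18356303,   0.        , 313.25949391],
       [  0.        , 396.18356303, 199.77396499],
       [  0.        ,   0.        ,   1.        ]]), 'position': array([ 0.43267282, -0.01956316,  1.09254338]), 'rotation': array([[ 1.91842819e-03, -9.96913137e-01,  7.84889640e-02],
       [-9.99756195e-01, -1.85514237e-04,  2.20797778e-02],
       [-2.19970597e-02, -7.85121864e-02, -9.96670440e-01]])}
side {'K': array([[368.95952816,   0.        , 316.98019659],
       [  0.        , 368.95952816, 199.85654762],
       [  0.        ,   0.        ,   1.        ]]), 'position': array([0.07652478, 0.76295155, 0.55578955]), 'rotation': array([[-0.88058389, -0.24144643,  0.40776909],
       [-0.47366393,  0.4218489 , -0.77310154],
       [ 0.01464566, -0.87392627, -0.48583781]])}
0.1
```

View pics/top0.png

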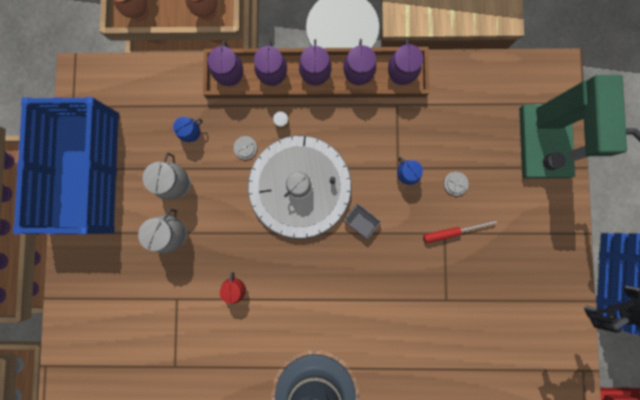

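View pics/side0.png

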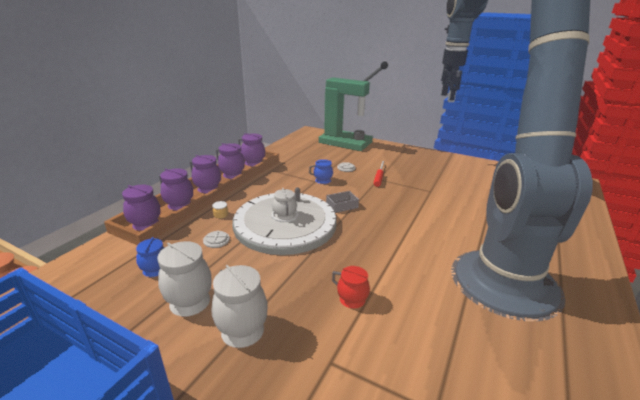

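Top view: plate centre is near (300,188), the mark at left (265,191), the stud at right (333,182), and the long line seems to be at the top (304,142). Next I'll measure these precisely by rectifying the ring plane.

```bash
cat > h.py <<'E'
import numpy as np,cv2
from rig import *
def ray(c,u,v,z):
    K,R,P=c["K"],np.array(c["rotation"]),np.array(c["position"])
    d=np.stack([(np.asarray(u)-K[0,2])/K[0,0],(np.asarray(v)-K[1,2])/K[1,1],np.ones(np.shape(u))],-1)@R.T
    return P+d*((z-P[2])/d[...,2])[...,None]
def proj(c,X):
    q=(np.asarray(X)-c["position"])@np.array(c["rotation"]); p=q@np.array(c["K"]).T
    return p[...,:2]/p[...,2:]
def rect(img,c,x0,y0,z,half=.16,n=640):
    # ortho view: image up=+x, left=+y
    s=2*half/n; i=np.arange(n)
    X,Y=np.meshgrid(x0+half-(i+.5)*s,y0+half-(i+.5)*s,indexing="ij")
    m=proj(c,np.stack([X,Y,np.full_like(X,z)],-1)).astype(np.float32)
    return cv2.remap(img,m[...,0],m[...,1],cv2.INTER_CUBIC)
def polar(img,c,x0,y0,z,r,th):
    X=np.stack([x0+r*np.cos(th),y0+r*np.sin(th),np.full(np.broadcast(r,th).shape,z)],-1)
    m=proj(c,X).astype(np.float32)
    return cv2.remap(img,m[...,0],m[...,1],cv2.INTER_LINEAR)
E
python3 - <<'E'
from h import *
c=camera_params("top"); p=cv2.imread("pics/top0.png"); d=np.load("pics/top0d.npy")
v,u=np.mgrid[0:400,0:640]
hsv=cv2.cvtColor(p,cv2.COLOR_BGR2HSV)
m=((hsv[...,1]<45)&(hsv[...,2]>90)).astype(np.uint8)
m[:, :242]=0; m[:,358:]=0; m[:130]=0; m[245:]=0
m=cv2.morphologyEx(m,cv2.MORPH_OPEN,np.ones((5,5)))
cs,_=cv2.findContours(m,cv2.RETR_EXTERNAL,cv2.CHAIN_APPROX_NONE); k=max(cs,key=cv2.contourArea)
k=cv2.convexHull(k)[:,0]
P=ray(c,k[:,0],k[:,1],.026)[:,:2].astype(np.float32)
(x,y),ax,_=cv2.fitEllipse(P); print("centre",x,y,ax)
g=cv2.cvtColor(p,cv2.COLOR_BGR2GRAY)
th=np.radians(np.arange(0,360,1.))
for nm,r,z in[("ring",np.linspace(.114,.124,6),.026),("mark",np.linspace(.082,.106,9),.028)]:
    a=polar(g,c,x,y,z,r[:,None],th[None]).mean(0); o=np.argsort(a)[:12]; print(nm,[(int(i),int(a[i])) for i in sorted(o)],np.median(a))
# everything above the bench, by depth
q=np.stack([(u-c["K"][0,2])/c["K"][0,0]*d,(v-c["K"][1,2])/c["K"][1,1]*d,d],-1)@np.array(c["rotation"]).T+c["position"]
mm=((q[...,2]>.008)&(d>0)&(q[...,0]>.25)).astype(np.uint8); n,l,s,_=cv2.connectedComponentsWithStats(mm)
for i in range(1,n):
    if s[i,4]>60:
        w=q[l==i]; print(s[i,:5],w.mean(0).round(3),w[:,2].max().round(3))
cv2.imwrite("pics/rect0.png",rect(p,c,x,y,.026,.2,600))
np.save("centre.npy",[x,y])
E
```

```text
centre 0.55387282371521 0.042540743947029114 (0.2804228663444519, 0.2814491093158722)
ring [(149, 186), (150, 185), (151, 185), (152, 185), (153, 185), (351, 184), (352, 160), (353, 130), (354, 107), (355, 121), (356, 153), (357, 179)] 193.33333333333334
mark [(97, 100), (98, 93), (99, 104), (275, 116), (276, 109), (277, 104), (278, 102), (279, 101), (280, 102), (281, 104), (282, 108), (283, 113)] 162.94444444444446
[  203    38   227    60 10908] [ 0.861 -0.003  0.057] 0.122
[ 520   74  120  104 8031] [ 0.679 -0.616  0.146] 0.265
[   13    97   106   137 13044] [0.602 0.659 0.067] 0.137
[274 112  15  17 203] [0.736 0.093 0.032] 0.04
[173 116  30  26 568] [0.706 0.342 0.058] 0.075
[234 137  23  22 322] [0.665 0.194 0.012] 0.02
[ 248  136  104  102 8319] [0.553 0.041 0.031] 0.102
[ 143  152   47   47 1416] [0.564 0.374 0.107] 0.135
[397 156  26  29 545] [ 0.589 -0.248  0.059] 0.076
[444 172  25  23 344] [ 0.565 -0.386  0.012] 0.018
[344 203  37  36 171] [ 0.46  -0.13   0.026] 0.036
[ 139  209   47   44 1441] [0.427 0.379 0.107] 0.136
[423 221  74  22 436] [ 0.429 -0.359  0.022] 0.031
[220 272  26  31 557] [0.282 0.212 0.06 ] 0.076
[ 584  286   56   47 1348] [ 0.282 -0.573  0.321] 0.378
```

View pics/rect0.png

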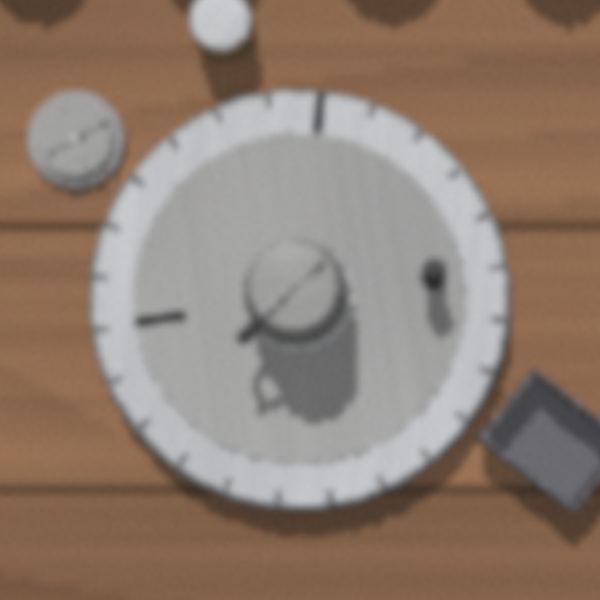

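The rectified view shows the long line at about 354° and the mark at about 98° (world angles about the centre), with the stud opposite at 278°. The ring is about 277 mm across and the stud about 90 mm out, as given. The short way is 104° clockwise, so I'll push from the +x side of the stud. First I'll check IK along that arc.

```bash
cat >> h.py <<'E'
C=np.load("centre.npy") if __import__("os").path.exists("centre.npy") else None
def pose(phi,s=1,r=.09,z=.075):
    """TCP at angle phi (deg) about the axis; tool x tangential (s=1: clockwise), z down"""
    a=np.radians(phi); x=s*np.array([np.sin(a),-np.cos(a),0]); zz=np.array([0,0,-1.])
    return np.array([C[0]+r*np.cos(a),C[1]+r*np.sin(a),z]),np.column_stack([x,np.cross(zz,x),zz])
def dark(img,z,r0,r1,guess,w=14):
    g=cv2.cvtColor(img,cv2.COLOR_RGB2GRAY); c=camera_params("top")
    th=np.arange(guess-w,guess+w,.25); r=np.linspace(r0,r1,9)
    a=polar(g,c,C[0],C[1],z,r[:,None],np.radians(th)[None]).astype(float).mean(0)
    k=np.clip(np.median(a)-15-a,0,None); return (k*th).sum()/max(k.sum(),1e-9),k.max()
E
python3 - <<'E'
from h import *
p=cv2.imread("pics/top0.png")[:,:,::-1].copy()
print("line",dark(p,.026,.114,.134,354,6),"mark",dark(p,.028,.082,.108,98))
for s in (1,-1):
    for z in (.25,.075):
        for phi in (303,270,240,210,186):
            q=inverse_kinematics(*pose(phi,s,z=z)); print(s,z,phi,None if q is None else np.round(q,2))
E
```

```text
line (np.float64(354.1605524960028), np.float64(59.7777777777778)) mark (np.float64(97.89092167721519), np.float64(55.44444444444446))
1 0.25 303 [ 0.77  0.63 -1.18  1.67  0.61  1.26  1.61]
1 0.25 270 [ 0.63  0.39 -0.8   1.79  0.31  1.09  1.3 ]
1 0.25 240 [ 0.6   0.29 -0.73  1.89  0.22  1.04  0.82]
1 0.25 210 [ 0.55  0.22 -0.72  1.97  0.17  1.02  0.27]
1 0.25 186 [ 0.49  0.2  -0.73  1.99  0.16  1.01 -0.21]
1 0.075 303 [ 0.75  0.92 -1.19  1.82  0.97  1.12  1.36]
1 0.075 270 [ 0.51  0.6  -0.67  1.95  0.53  0.78  1.11]
1 0.075 240 [ 0.51  0.54 -0.67  2.05  0.5   0.72  0.57]
1 0.075 210 [ 0.4   0.48 -0.59  2.13  0.43  0.65  0.03]
1 0.075 186 [ 0.31  0.46 -0.58  2.15  0.42  0.64 -0.46]
-1 0.25 303 [ 0.33  0.4  -0.46  1.7   0.2   1.09 -1.18]
-1 0.25 270 [ 0.28  0.3  -0.34  1.81  0.11  1.05 -1.67]
-1 0.25 240 [ 0.25  0.22 -0.3   1.91  0.08  1.02 -2.18]
-1 0.25 210 [-1.03  0.25  1.13  2.04 -0.26  1.01 -2.39]
-1 0.25 186 None
-1 0.075 303 [ 0.23  0.59 -0.33  1.85  0.27  0.75 -1.24]
-1 0.075 270 [ 0.17  0.51 -0.21  1.97  0.17  0.68 -1.71]
-1 0.075 240 [ 0.1   0.45 -0.14  2.07  0.1   0.62 -2.21]
-1 0.075 210 [-0.78  0.57  0.91  2.19 -0.72  0.71 -1.98]
-1 0.075 186 [-0.98  0.67  1.11  2.22 -0.89  0.8  -2.3 ]
```

```bash
python3 - <<'E'
from h import *
command_gripper(0.0,20)
movep(*pose(303,z=.25))
print("contact down?",move_l(*pose(303),feed=.1,until_force=8), sense()["position"],sense()["time_s"])
hit=False
for phi in np.arange(297,194,-6):
    hit=move_l(*pose(phi),feed=.06,until_force=15)
    s=sense(); print(phi,hit,s["wrist_force"].round(1) if hasattr(s["wrist_force"],'round') else s["wrist_force"],round(s["time_s"],1))
    if hit: break
p,d=camera("top"); cv2.imwrite("pics/top1.png",p[:,:,::-1]); cv2.imwrite("pics/rect1.png",rect(p[:,:,::-1].copy(),camera_params("top"),*C,.026,.2,600))
print(sense()["finger_gap"])
E
```

```text
contact down? False [ 0.60319439 -0.03287603  0.07552729] 5.1
297 False [ 1.  -0.1 -0.2] 5.4
291 False [ 0.2 -0.  -0.3] 5.7
285 False [-0.8 -0.1  0. ] 6.0
279 False [ 0.7 -0.2  0. ] 6.3
273 False [-0.2 -0.6 -0. ] 6.6
267 False [0.3 0.7 0.1] 7.0
261 False [-1.5  0.6 -0.8] 7.3
255 False [ 0.8 -0.   0.1] 7.6
249 False [-0.3 -0.   0.1] 7.9
243 False [-0.5 -0.1 -0.5] 8.2
237 False [-0.9 -0.6 -0.1] 8.5
231 False [-0.7 -0.9 -0.2] 8.8
225 False [-0.7 -0.1  0.5] 9.1
219 False [ 0.4 -0.3 -0.1] 9.4
213 False [-0.5 -0.1 -0.8] 9.7
207 False [ 0.6 -0.4 -0.5] 10.0
201 False [-0.   0.2 -0.5] 10.3
195 False [-0.1 -0.1 -0.8] 10.7
-0.00023029852383634074
```

View pics/rect1.png

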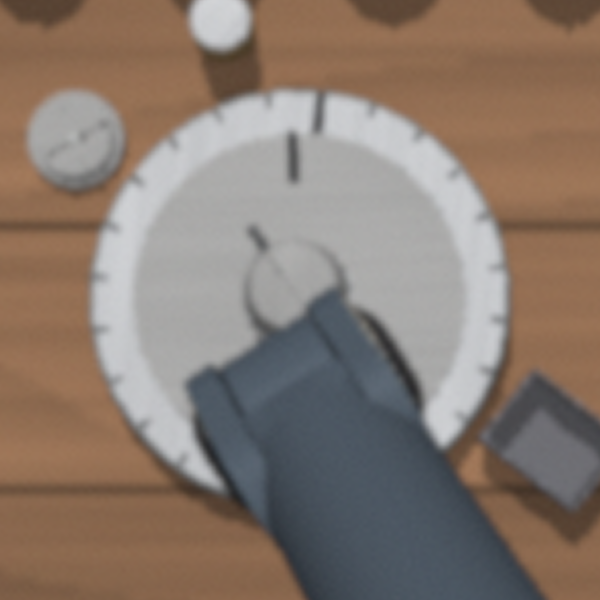

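The mark now stands at (293,158), close to the long line at (320,112), and both are visible with the hand in place. I'll finish in small measured pushes.

```bash
python3 - <<'E'
from h import *
phi=195.; g=3.
for i in range(6):
    p,_=camera("top"); L=dark(p,.026,.114,.134,354.2,6)[0]
    M,k=dark(p,.028,.082,.108,g+360,10); e=M-L
    print(phi,L,M,k,e)
    if e<.35 or k<25: break
    phi-=e if e<3 else e-2
    if move_l(*pose(phi),feed=.03,until_force=15): print("hit",sense()["wrist_force"]); break
    sleep(.3); g=M-360-(e if e<3 else e-2)
E
```

```text
195.0 354.17258551307845 362.6171895171702 57.0 8.44460400409173
188.55539599590827 354.18888023537556 356.9267863663768 58.27777777777777 2.737906131001239
185.81748986490703 354.1456016631339 353.97550742750656 57.83333333333334 -0.17009423562734582
```

```bash
python3 - <<'E'
from h import *
a=185.8
move_l(*pose(a+5),feed=.05); move_l(*pose(a+14),feed=.08)
move_l(*pose(a+14,z=.28),feed=.15)
move_l(np.array([.40,-.25,.35]),feed=.2)
sleep(.5); p,_=camera("top")
print(dark(p,.026,.114,.134,354.2,6),dark(p,.028,.082,.108,354,10),sense()["time_s"])
cv2.imwrite("pics/rect2.png",rect(p[:,:,::-1].copy(),camera_params("top"),*C,.026,.2,600))
E
```

```text
(np.float64(354.14780751249396), np.float64(64.88888888888889)) (np.float64(353.97782179503827), np.float64(57.777777777777786)) 16.475
```

View pics/rect2.png

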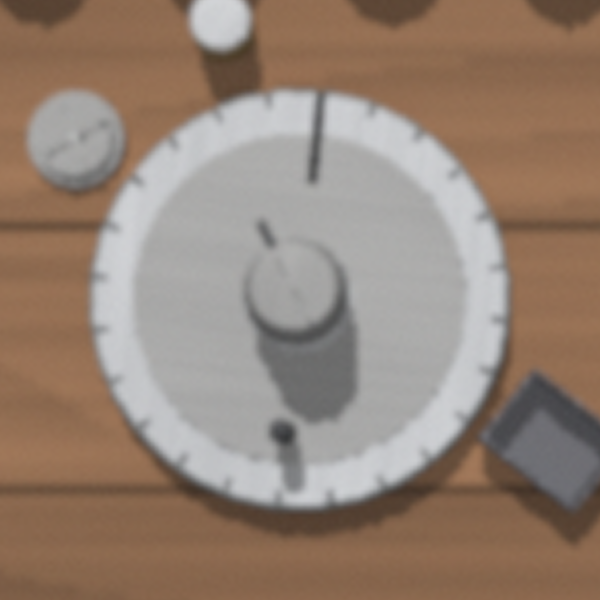

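The mark and the long line form one straight line from (320,95) to (313,182). The jug stands centred, the hand is clear and the bystanders in view are unmoved.

```bash
python3 -c "
from rig import *
print(finish_job())"
```

```text
the job is handed in; nothing more can be done
None
```

I turned the plate about 104° clockwise and its mark is within about 0.2° of the long scale line; the small jug is upright in the middle, the hand is clear, and the job was handed in shortly after 16.5 s (no verdict was returned).

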